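# Dip the vacuum pump's oil tank and show the gauge rod

### The job

Check the oil in the vacuum pump's oil tank: take the gauge rod from its rest by the handle, push it down the slanting guide tube until its collar stops on the rim, then draw it right out. Finish while still holding it in the gripper: rod level and still, tip over the middle of the white weigh boat by the front edge of the bench (not the one far back at the left), about a hand's width (7 to 15 cm) above the bench and touching nothing else. Do not knock over or push away the weigh boat or the other things on the bench.

Things in the scene. Friction and masses are not known exactly. Their poses are not given: they have to be found in the camera images.
- gauge_rod: dipstick, 185 mm long, 80 g, level in its rest at the start, axis 50 mm above the bench. Origin on its axis at the collar's stop face; x along the rod to the tip, z up as it lies. x=0..110 mm: steel rod, diameter 8, bevelled tip, two dark rings near it; x=-6..0: collar, diameter 32; x=-20..-75: black handle, flat sides, 14 wide (y), 20 high (z). Centre of mass close behind the collar
- rod_tip (a point): tip of the gauge rod, at x=110 mm of its frame
- rod_grip (a point): where to grip: middle of the free part of the black handle, at x=-45 mm of the gauge rod's frame; grip across the 14 mm width. Free space below it down to 6 mm above the bench and, above 20 mm, 45 mm or more to both sides
- rod_rest: fixed grey rest of the gauge rod: base plate 136x44x6 mm, two open forks 8 mm thick at x=+55 mm (under the steel rod, 52 high) and x=-55 mm (under the handle's end, 48 high); the rod lifts straight up out of both. Origin at the centre of its underside; x along the rod towards its tip; the rod's origin lies at about x=+15 mm
- oil_tank: fixed grey aluminium oil tank, foot 124x70 mm, body 100x70 mm, 85 mm high (plug on top to 97 mm). Origin at the centre of its underside; z up; the guide tube leans out of its top to -x, towards the robot's right. Not the big vacuum pump itself, which stands at the right (y below -0.05, front at about x=0.45, over 0.3 m high): keep clear of that on the way
- guide_tube: fixed steel guide tube rising at 45 degrees from the top of the oil tank, bore 12 mm, mouth flared to 21 mm (27 mm outside). Origin at the centre of the mouth's rim, 130 mm above the bench and 70 mm to the tank's -x; z axis along the tube, outwards and up. The rod's way is straight along -z from the rim, free for 115 mm; the collar cannot enter
- weigh_boat: loose white shallow square plastic weigh boat, 86 x 86 x 18 mm, by the front edge of the bench right in front of the robot (another one far back left belongs to the room). Origin at the centre of its underside.
- amber_small: bystander: small amber bottle, 45 mm wide, 95 mm high; origin at the centre of its underside
- ptfe_tape: bystander: small flat tape spool, diameter 52 mm, 14 mm high; origin at the centre of its underside
- beaker_100: bystander: glass beaker, about 57 mm wide, 69 mm high; origin at the centre of its underside
- marker_pen: bystander: marker pen lying on the bench, 132 mm long along its y, 18 mm thick; origin at the centre of its underside
Not all that is in view belongs to the job. Leave any black look-alike of the weigh_boat alone.

How it is judged:
By the outcome, as a careful person would: the job done as asked, in the order asked, and still so for the second after the job is handed in, while the arm keeps its last pose, push and grip.
It also fails if it takes over 48 s, if anything falls off the work surface, if the arm or the gripper's body presses on something with over 40 N, if the wrist force passes 120 N, or if a joint passes its speed limit or range.

### The arm

A 6-joint arm with a two-finger parallel gripper is mounted at the origin on a cart in front of the work surface, level with it; the furniture and walls round the work are solid. World frame = base frame: x ahead of the robot, y to its left, z up, the work surface at z = 0. Lengths are in mm, angles in rad, forces in N, time in s.
With the tool pointing down it reaches from about 275 to 1000 mm from the base axis. Payload 8.4 kg.
Tool frame: the origin (TCP) lies on the mounting face of the last link; the fingertips stand 173 mm ahead of it and the grasp point (between the pads) lies 155 mm ahead of it; z points along the fingers, y is the direction in which the jaws open and shut (so a half turn about z gives the same grasp; the last joint's range is limited). The gripper opens to 85 mm and grips with 20 to 120 N. Pads are 22 mm wide; open, the fingers measure 114 mm over their backs; the gripper's body (76 mm by 85 mm) begins 54 mm behind the grasp point. The pads swing forward as they close: fully open they stand 13 mm farther back than shut.
Start: joints at [1.164, 0.353, 1.633, -0, 1.155, -0.002], TCP at [246.146, 574.492, 404.681] pointing down, gripper open.
Joint ranges: [-2.63, 2.63], [-0.92, 2.1], [0.06, 2.66], [-1.3, 4.44], [0, 2.69], [-3.02, 3.02]. Speed limits (rad/s): [2.22, 2.22, 2.79, 3.14, 3.14, 3.14].

### API

Orientations are given as [roll, pitch, yaw] about the fixed x, y, z axes, in that order (R = Rz(yaw) Ry(pitch) Rx(roll)).
In Python, from rig import readout, imaging, ticket gives the robot as it stands.
- The arm moves only by the tool step_arm, never from a script. Its argument "deltas" is a list of rows, each an object with "translation": the shift along the tool's x, y, z in cm, a list of three; "rot": the turn, a rotation vector about the tool's x, y, z in rad, a list of three. In form: [{"translation": [x, y, z], "rot": [rx, ry, rz]}, ...]. A call has 1 to 8 rows; each row is the pose to reach, as a shift and turn from the pose commanded when the call began, along the tool's axes at that moment; what a row does not reach only later rows make up. A row lasts 1/8 s, in which the tool goes at most 62.5 mm and 10.7 degrees, less where a joint would pass 70% of its speed; a pose out of reach is approached as far as the arm can. A call with a gripper value outside its range is refused whole. "grip" is the closure in counts, from 0 (fully open) to 255 (shut), set as the call begins (left out, the last holds). The fingers move at their own pace and stop on an object; "squeeze" is the grip in N (left out, the last holds). Time passes only in rows, so rows that repeat a pose let the fingers close. It gives the time, the measured TCP pose, the force and the opening at its end, in the units of the state.
- readout.sense(): the state, without advancing time (a new reading comes with each control period).
- imaging.grab_frame(name): name is "side" or "top" or "wrist"; returns a dict with "image" (384x512x3 uint8, red, green, blue), "camera_matrix" (3x3 intrinsics, pixels), "world_to_cam" (4x4, takes a point from world to camera coordinates). Camera axes: x right, y up, looking along -z (the intrinsics and any distortion apply to the point x, -y, -z); pixel columns grow to the right and rows downward; lengths in mm; the calibration is good to about 2 mm. A picture is of the moment at which its call begins. There is no depth.
- ticket.sign_off(): hands the job in, once; it reports no verdict.
The state is a dict: "clock": time; "qpos": joint angles; "qvel": joint speeds; "joint_efforts": joint torques, N m; "eef_pos": TCP position; "tcp_rot": TCP orientation; "contact_force": force on the tool from outside, world axes, zero at the start; "wrist_torque": the same for the moment, N m; "opening": opening from 0.0 (shut) to 1.0 (fully open).
Only numpy, scipy, OpenCV 4.12 (cv2) and the standard library are available. Lean on these libraries where they do the work, as an engineer would, in place of code of your own. Each camera call takes 0.05 s, during which the arm holds its last target.

## Working session

There is one attempt and no reset: what is moved stays moved. The work goes in short steps, Python scripts to look and compute and a tool call to move; the robot and the scene stay as the last step left them, time stands still between calls to the robot, and variables do not carry over. Pictures are saved under pics/ and viewed, and the job is handed in when it is done.

Besides the shell and the picture viewer there is one more tool, called after "Request:" by a JSON object that holds its "method" and its "body", one argument or row to a line. step_arm: Moves the arm, as the interface text tells. Its arguments: {"type":"object","properties":{"deltas":{"type":"array","items":{"type":"object","properties":{"translation":{"type":"array","items":{"type":"number"}},"rot":{"type":"array","items":{"type":"number"}}}}},"grip":{"type":"number"},"squeeze":{"type":"number"}},"required":["deltas"]}

```bash
mkdir -p pics; ls; python3 - <<'E'
from rig import readout, imaging
import cv2, numpy as np, pickle
print(readout.sense())
d={}
for n in ["side","top","wrist"]:
    f=imaging.grab_frame(n); d[n]=f
    cv2.imwrite(f"pics/{n}0.png",cv2.resize(f["image"][:,:,::-1],(800,600),interpolation=cv2.INTER_CUBIC))
    print(n,f["camera_matrix"].tolist(),np.round(f["world_to_cam"],4).tolist(),f.keys())
pickle.dump(d,open("f0.pkl","wb"))
E
```

```text
pics
{'clock': 0.0, 'qpos': array([ 1.16359958e+00,  3.53642401e-01,  1.63411163e+00, -1.85383536e-05,
        1.15523607e+00, -2.42276433e-03]), 'qvel': array([-0.00082183, -0.00060721, -0.00019486,  0.00063734,  0.00088356,
       -0.00041451]), 'joint_efforts': array([ 5.55057159e-05, -6.05258560e+01, -3.42053962e+01, -2.08404740e-04,
        9.77464282e-03, -2.08419556e-05]), 'eef_pos': array([246.05553989, 574.27446327, 403.97474654]), 'tcp_rot': array([-3.14019517e+00,  1.35643667e-05,  2.73682618e+00]), 'contact_force': array([0.49941983, 0.25644812, 0.3097402 ]), 'wrist_torque': array([-0.05631435,  0.03234401,  0.01290362]), 'opening': 1.0004231336662277}
side [[403.74535202549487, 0.0, 252.48498626842058], [0.0, 403.74535202549487, 193.20832565416393], [0.0, 0.0, 1.0]] [[-0.9779, -0.2089, -0.0098, 430.5303], [0.1302, -0.6447, 0.7533, -78.7847], [-0.1636, 0.7354, 0.6576, -1631.965], [0.0, 0.0, 0.0, 1.0]] dict_keys(['image', 'camera_matrix', 'world_to_cam'])
top [[396.1782630105885, 0.0, 257.25678399947685], [0.0, 396.1782630105885, 187.8120475672458], [0.0, 0.0, 1.0]] [[-0.0114, -0.9999, -0.006, 92.9565], [0.9979, -0.0117, 0.0636, -437.0902], [-0.0636, -0.0053, 0.998, -1245.9256], [0.0, 0.0, 0.0, 1.0]] dict_keys(['image', 'camera_matrix', 'world_to_cam'])
wrist [[304.16908498165833, 0.0, 248.96784178364712], [0.0, 304.16908498165833, 187.8646632737681], [0.0, 0.0, 1.0]] [[0.3956, 0.9184, -0.0008, -625.4626], [-0.8826, 0.38, -0.2767, 34.6696], [-0.2538, 0.1102, 0.961, -379.1098], [0.0, 0.0, 0.0, 1.0]] dict_keys(['image', 'camera_matrix', 'world_to_cam'])
```

View pics/top0.png

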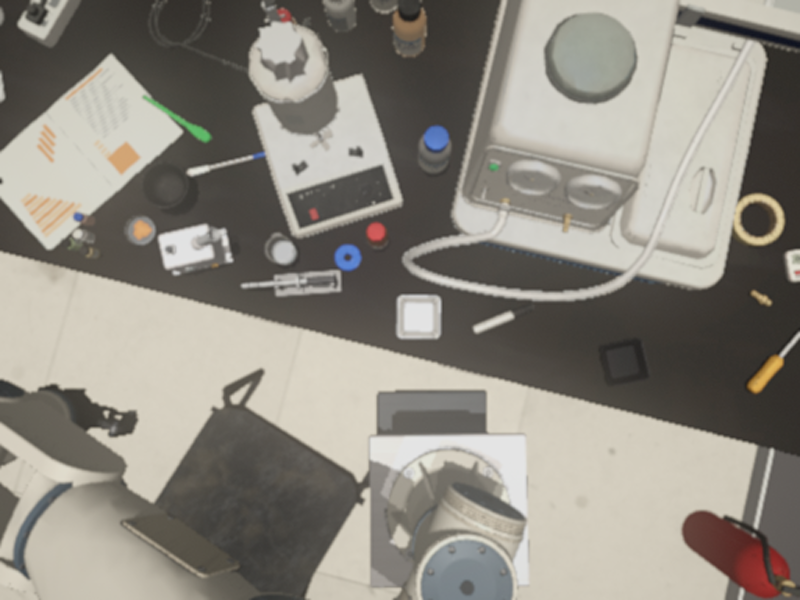

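View pics/side0.png

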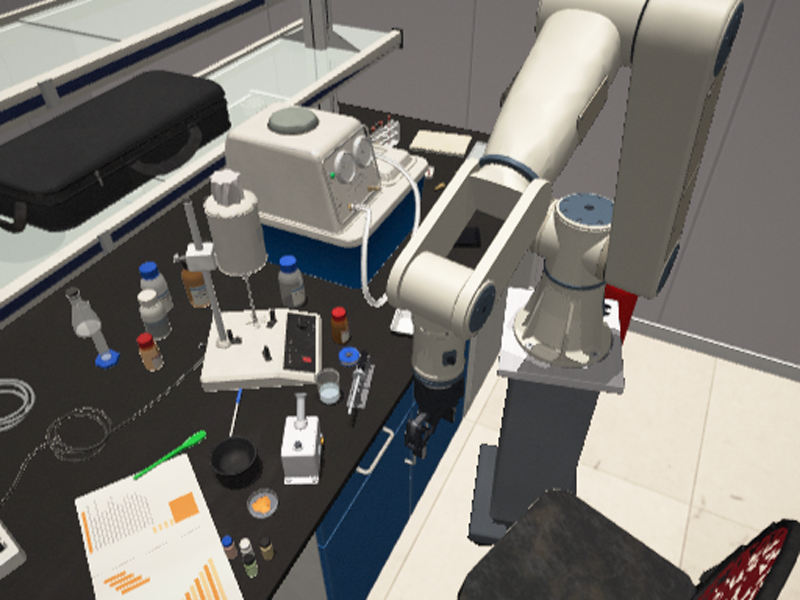

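View pics/wrist0.png

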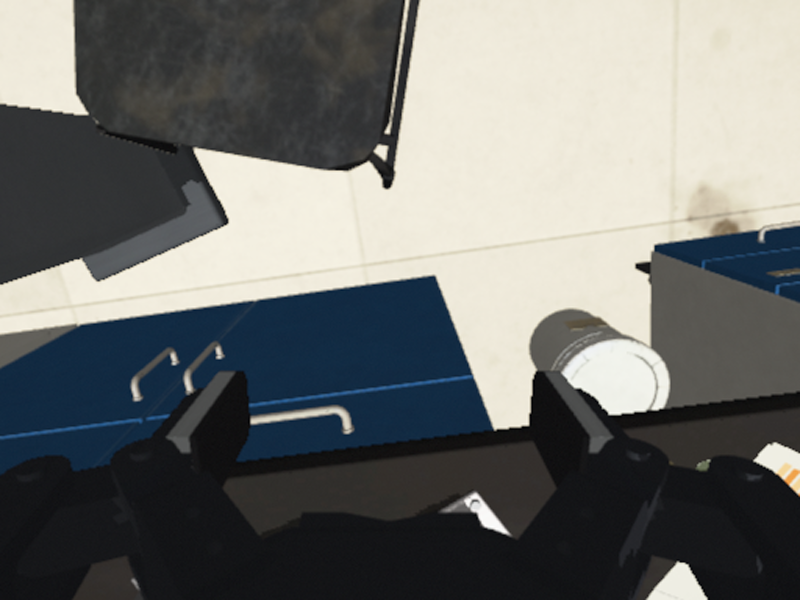

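```bash
python3 - <<'E'
import cv2, pickle
d=pickle.load(open("f0.pkl","rb"))
t=d["top"]["image"][:,:,::-1]; s=d["side"]["image"][:,:,::-1]
cv2.imwrite("pics/tc.png",cv2.resize(t[130:220,90:290],(800,360),interpolation=cv2.INTER_CUBIC))
cv2.imwrite("pics/sc.png",cv2.resize(s[190:320,130:290],(738,600),interpolation=cv2.INTER_CUBIC))
E
```

```text
(no output)
```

View pics/tc.png

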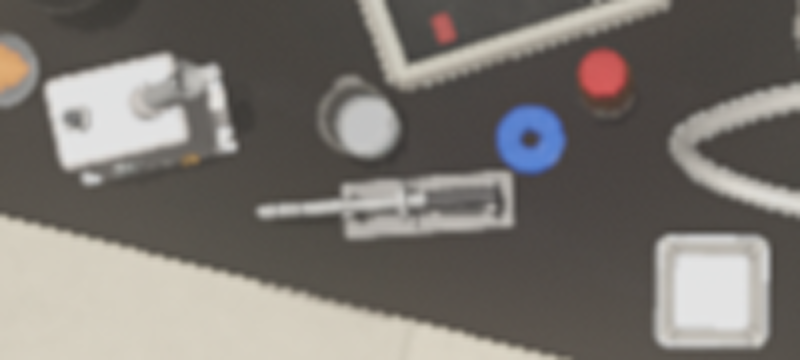

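View pics/sc.png

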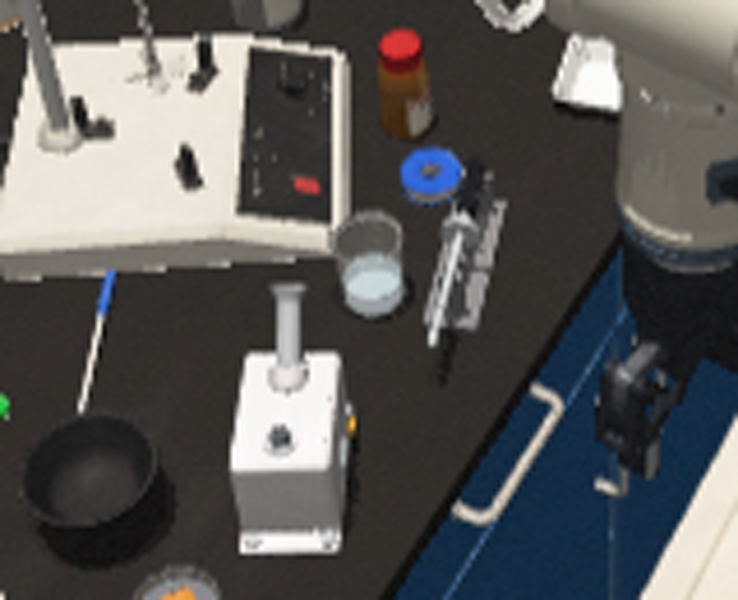

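```bash
cat > h.py <<'E'
import numpy as np, cv2
from scipy.spatial.transform import Rotation as Rt
def ray(f,u,v):
    K=f["camera_matrix"];T=f["world_to_cam"]
    p=np.array([(u-K[0,2])/K[0,0],-(v-K[1,2])/K[1,1],-1.])
    R=T[:3,:3]; return -R.T@T[:3,3], R.T@p/np.linalg.norm(p)
def onz(f,u,v,z):
    o,d=ray(f,u,v); return o+d*(z-o[2])/d[2]
def tri(fs,uvs):
    A=np.zeros((3,3));b=np.zeros(3);L=[]
    for f,(u,v) in zip(fs,uvs):
        o,d=ray(f,u,v);P=np.eye(3)-np.outer(d,d);A+=P;b+=P@o;L.append((o,P))
    x=np.linalg.solve(A,b); return x,[np.linalg.norm(P@(x-o)) for o,P in L]
def proj(f,X):
    T=f["world_to_cam"];K=f["camera_matrix"];c=T[:3,:3]@np.asarray(X,float)+T[:3,3]
    return K[0,0]*c[0]/-c[2]+K[0,2], K[1,1]*-c[1]/-c[2]+K[1,2]
def Rrpy(r): return Rt.from_euler('xyz',r)
def delta(pos,rpy,tpos,tR):
    R=Rrpy(rpy); t=R.inv().apply(np.asarray(tpos)-pos)/10
    return np.round(t,2),np.round((R.inv()*tR).as_rotvec(),4)
E
python3 - <<'E'
from h import *; import pickle
d=pickle.load(open("f0.pkl","rb"));t=d["top"];s=d["side"]
def tc(x,y): return (90+(x+.5)/4-.5,130+(y+.5)/4-.5)
def sc(x,y): return (130+(x+.5)*160/738-.5,190+(y+.5)*130/600-.5)
for n,p,z in [("tip",(260,211),50),("collar",(418,199),50),("restL",(345,212),20),("restR",(513,199),48),("boat",(712,291),9),("beaker",(366,126),69),("bottle",(603,74),95),("tape",(530,139),14),("tubemouth",(190,82),130)]:
    print(n,np.round(onz(t,*tc(*p),z),1))
print("mouth tri",tri([t,s],[tc(188,82),sc(288,289)]))
print("tubebase tri",tri([t,s],[tc(148,100),sc(288,375)]))
print("tip tri",tri([t,s],[tc(260,211),sc(433,342)]))
print("plug tri",tri([t,s],[tc(75,117),sc(280,432)]))
E
```

```text
tip [456.5 405.4  50. ]
collar [464.3 282.9  50. ]
restL [457.3 345.9  20. ]
restR [463.6 209.5  48. ]
boat [391.6  55.4   9. ]
beaker [519.2 319.5  69. ]
bottle [552.7 136.7  95. ]
tape [514.5 199.3  14. ]
tubemouth [544.8 435.7 130. ]
mouth tri (array([545.78072813, 437.53574673, 129.49397794]), [np.float64(0.9159022123998396), np.float64(0.9159022123997024)])
tubebase tri (array([537.74014737, 480.05257103,  88.45395302]), [np.float64(0.542469510561446), np.float64(0.5424695105613714)])
tip tri (array([455.25299061, 404.28232238,  53.54349581]), [np.float64(0.9348907846520481), np.float64(0.9348907846521828)])
plug tri (array([524.79620819, 532.35078054,  95.65145223]), [np.float64(0.23212656567913456), np.float64(0.23212656567923703)])
```

```bash
python3 - <<'E'
from h import *; import pickle
from rig import readout
d=pickle.load(open("f0.pkl","rb"));w=d["wrist"];s=readout.sense()
R=Rrpy(s["tcp_rot"]);T=w["world_to_cam"]
o=-T[:3,:3].T@T[:3,3]
print("cam in tool",R.inv().apply(o-s["eef_pos"]),"view",R.inv().apply(-T[2,:3]))
print(delta(s["eef_pos"],s["tcp_rot"],[465,260,380],Rrpy([np.pi,0,1.635])))
E
```

```text
cam in tool [70.35334459  1.10983215 30.70353022] view [-2.76683703e-01 -2.50087323e-04  9.60961012e-01]
(array([-32.5 , -20.27,   2.43]), array([-1.0000e-03,  6.0000e-04,  1.1018e+00]))
```

Request:
{"method": "step_arm", "body": {
  "deltas": [
    {"translation":[-4.5,-2.8,0.3],"rot":[0,0,0.15]},
    {"translation":[-9,-5.6,0.7],"rot":[0,0,0.31]},
    {"translation":[-13.8,-8.6,1.0],"rot":[0,0,0.47]},
    {"translation":[-18.6,-11.6,1.4],"rot":[0,0,0.63]},
    {"translation":[-23.4,-14.6,1.7],"rot":[0,0,0.79]},
    {"translation":[-28.1,-17.5,2.1],"rot":[0,0,0.95]},
    {"translation":[-32.5,-20.3,2.4],"rot":[0,0,1.1018]},
    {"translation":[-32.5,-20.3,2.4],"rot":[0,0,1.1018]}
  ],
  "grip": 0,
  "squeeze": 60
}}

```text
clock: 1.15
eef_pos: [466.3, 257.3, 380.3]
tcp_rot: [-3.141, 0.001, 1.629]
contact_force: [-0.4, -0.2, -0.1]
opening: 0.999
```

```bash
python3 - <<'E'
from rig import readout, imaging
import cv2,pickle
s=readout.sense();print(s["clock"],s["qpos"],s["eef_pos"],s["tcp_rot"])
d={n:imaging.grab_frame(n) for n in ["wrist","top","side"]}; d["s"]=s
pickle.dump(d,open("f1.pkl","wb"))
cv2.imwrite("pics/w1.png",cv2.resize(d["wrist"]["image"][:,:,::-1],(800,600),interpolation=cv2.INTER_CUBIC))
E
```

```text
1.15 [ 5.01562158e-01  2.36347518e-01  1.85524125e+00 -6.99421460e-04
  1.05063581e+00  4.43263195e-01] [466.30822057 257.28551883 380.31463977] [-3.14128191e+00  8.19134703e-04  1.62944323e+00]
```

View pics/w1.png

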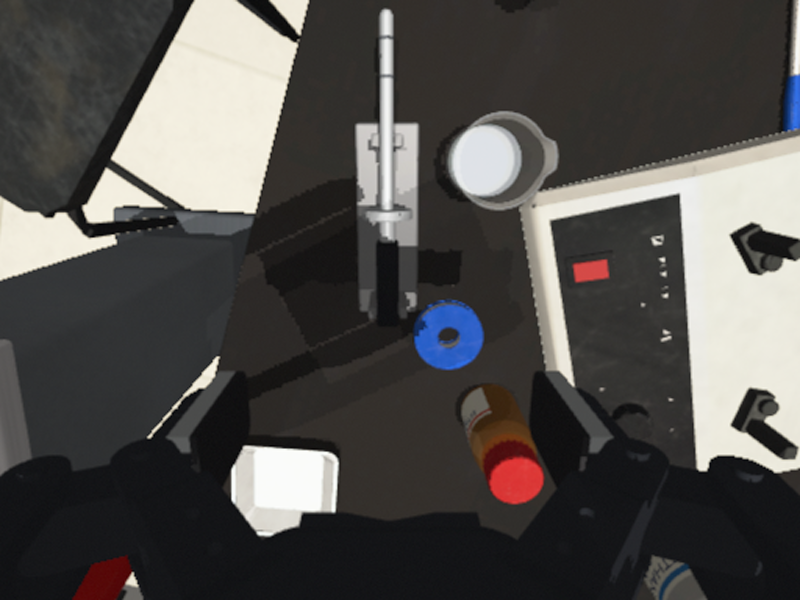

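```bash
python3 - <<'E'
from h import *; import pickle
d=pickle.load(open("f1.pkl","rb"));w=d["wrist"]
c=lambda x,y:((x+.5)*.64-.5,(y+.5)*.64-.5)
P={}
for n,p,z in [("tip",(386,11),50),("ring",(386,75),54),("collarface",(388,206),50),("collarback",(388,219),66),("handle",(387.5,280),60),("handleend",(389,324),60),("boat",(290,487),5),("bottle",(517,472),95),("tape",(450,337),14),("beaker",(483,160),5)]:
    P[n]=onz(w,*c(*p),z);print(n,np.round(P[n],1))
v=P["tip"]-P["handle"];print(np.arctan2(v[1],v[0]))
# predicted fingertip point
print(proj(w,d["s"]["eef_pos"]-np.array([0,0,155])))
E
```

```text
tip [456.2 406.7  50. ]
ring [458.1 373.2  54. ]
collarface [463.4 299.   50. ]
collarback [463.7 293.   66. ]
handle [465.6 254.1  60. ]
handleend [468.2 224.8  60. ]
boat [393.1  52.8   5. ]
bottle [552.9 143.9  95. ]
tape [515.6 200.6  14. ]
beaker [527.9 330.    5. ]
1.6322030963998784
(np.float64(248.46693076376226), np.float64(262.27114260708686))
```

```bash
python3 - <<'E'
from h import *
from rig import readout
s=readout.sense();print(s["clock"],s["eef_pos"],s["tcp_rot"],s["qvel"].max())
print(delta(s["eef_pos"],s["tcp_rot"],[466,252.6,205],Rrpy([np.pi,0,1.634])))
E
```

```text
1.3 [464.63555601 260.22875303 380.57315267] [-3.14108638e+00 -2.00848997e-04  1.63585051e+00] 0.02088848367065205
(array([-0.77,  0.1 , 17.56]), array([-0.0005, -0.0002,  0.0019]))
```

Request:
{"method": "step_arm", "body": {
  "deltas": [
    {"translation":[-0.3,0.05,3],"rot":[0,0,0]},
    {"translation":[-0.8,0.1,7],"rot":[0,0,0]},
    {"translation":[-0.8,0.1,10],"rot":[0,0,0]},
    {"translation":[-0.8,0.1,10],"rot":[0,0,0]}
  ]
}}

```text
clock: 1.8
eef_pos: [464.9, 252.7, 278.9]
tcp_rot: [-3.137, 0.002, 1.638]
contact_force: [0.1, 0.9, 0.5]
opening: 0.999
```

```bash
cat > look.py <<'E'
from h import *; import sys,pickle
from rig import readout, imaging
k=sys.argv[1]
d={n:imaging.grab_frame(n) for n in sys.argv[2:]}
s=d["s"]=readout.sense();print(s["clock"],np.round(s["qpos"],3),np.round(s["eef_pos"],1),np.round(s["tcp_rot"],4),np.round(s["contact_force"],1),np.round(s["wrist_torque"],2),round(s["opening"],3))
pickle.dump(d,open(k+".pkl","wb"))
for n in sys.argv[2:]:
    cv2.imwrite(f"pics/{k}_{n}.png",cv2.resize(d[n]["image"][:,:,::-1],(800,600),interpolation=cv2.INTER_CUBIC))
E
python3 look.py f2 wrist
```

```text
1.85 [0.495 0.365 1.941 0.    0.837 0.428] [465.7 252.9 280.4] [-3.1399e+00  6.0000e-04  1.6372e+00] [ 0.8  0.5 -0.5] [-0.01 -0.   -0.02] 0.997
```

View pics/f2_wrist.png

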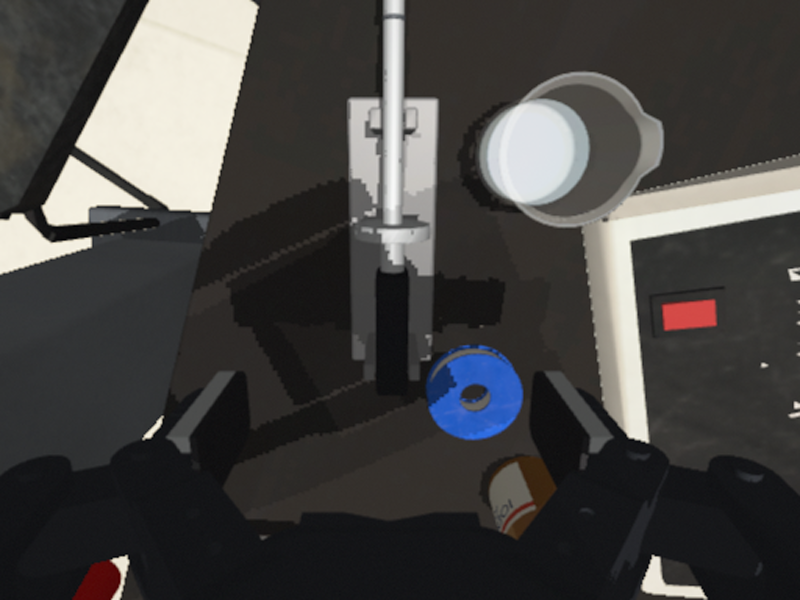

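```bash
python3 - <<'E'
from h import *; import pickle
d=pickle.load(open("f2.pkl","rb"));w=d["wrist"]
c=lambda x,y:((x+.5)*.64-.5,(y+.5)*.64-.5)
for n,p,z in [("ring",(394,17),54),("collarbackbottom",(393,241),66),("handlefront",(392.5,268),60),("handle",(392.5,330),60),("handleend",(393,394),60)]:
    print(n,np.round(onz(w,*c(*p),z),1))
s=d["s"];print(delta(s["eef_pos"],s["tcp_rot"],[466,252.6,205],Rrpy([np.pi,0,1.634])))
E
```

```text
ring [458.3 372.5  54. ]
collarbackbottom [463.2 292.5  66. ]
handlefront [463.9 280.4  60. ]
handle [465.7 253.7  60. ]
handleend [467.9 223.9  60. ]
(array([-0.03,  0.04,  7.54]), array([-0.0017,  0.0006,  0.0032]))
```

Request:
{"method": "step_arm", "body": {
  "deltas": [
    {"translation":[0.05,0,3.5],"rot":[0,0,0]},
    {"translation":[0.1,0,6.5],"rot":[0,0,0]},
    {"translation":[0.1,0,7.5],"rot":[0,0,0]},
    {"translation":[0.1,0,7.5],"rot":[0,0,0]}
  ]
}}

```text
clock: 2.35
eef_pos: [466.6, 253.5, 206.4]
tcp_rot: [3.141, -0.0, 1.636]
contact_force: [0.7, -0.1, 0.7]
opening: 1.0
```

Request:
{"method": "step_arm", "body": {
  "deltas": [
    {"translation":[0,0,0],"rot":[0,0,0]},
    {"translation":[0,0,0],"rot":[0,0,0]},
    {"translation":[0,0,0],"rot":[0,0,0]},
    {"translation":[0,0,0],"rot":[0,0,0]},
    {"translation":[0,0,0],"rot":[0,0,0]},
    {"translation":[0,0,0],"rot":[0,0,0]}
  ],
  "grip": 255,
  "squeeze": 60
}}

```text
clock: 3.1
eef_pos: [466.2, 253.0, 206.1]
tcp_rot: [-3.141, 0.0, 1.635]
contact_force: [-3.3, -0.1, 6.9]
opening: 0.158
```

```bash
python3 look.py f3 wrist
```

```text
3.15 [0.494 0.485 1.976 0.    0.681 0.43 ] [466.1 253.  206.1] [-3.141  0.     1.635] [-3.2  0.3  6.7] [-0.04  0.5  -0.01] 0.152
```

View pics/f3_wrist.png

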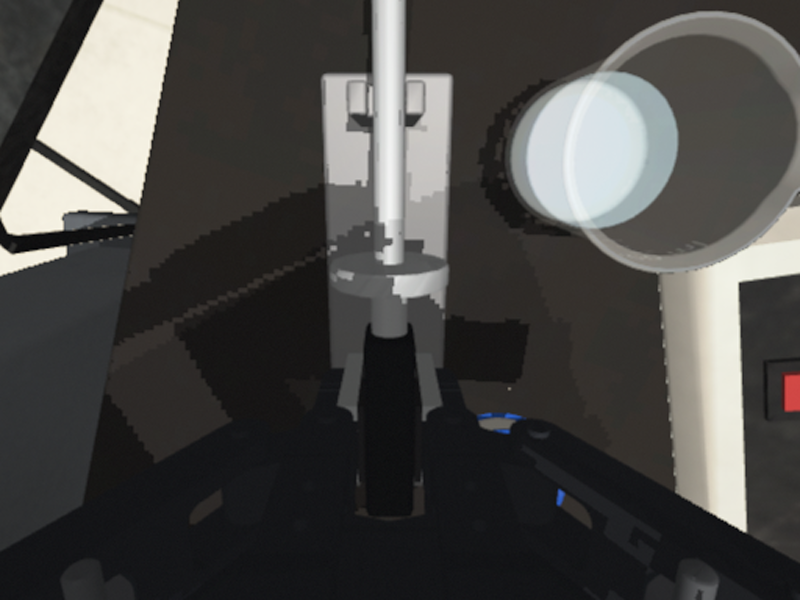

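Request:
{"method": "step_arm", "body": {
  "deltas": [
    {"translation":[0,0,-1],"rot":[0,0,0]},
    {"translation":[0,0,-4],"rot":[0,0,0]},
    {"translation":[0,0,-8],"rot":[0,0,0]},
    {"translation":[0,0,-12],"rot":[0,0,0]},
    {"translation":[0,0,-14],"rot":[0,0,0]},
    {"translation":[0,0,-14],"rot":[0,0,0]}
  ],
  "squeeze": 80
}}

```text
clock: 3.9
eef_pos: [466.8, 253.1, 347.6]
tcp_rot: [3.138, -0.001, 1.635]
contact_force: [0.2, 0.8, -1.1]
opening: 0.144
```

```bash
python3 look.py f4 wrist side top
```

```text
4.05 [ 0.494  0.276  1.893 -0.     0.974  0.43 ] [466.  252.7 344.8] [-3.1403e+00  6.0000e-04  1.6350e+00] [-0.2  0.1 -1.3] [-0.03  0.01 -0.01] 0.151
```

View pics/f4_wrist.png

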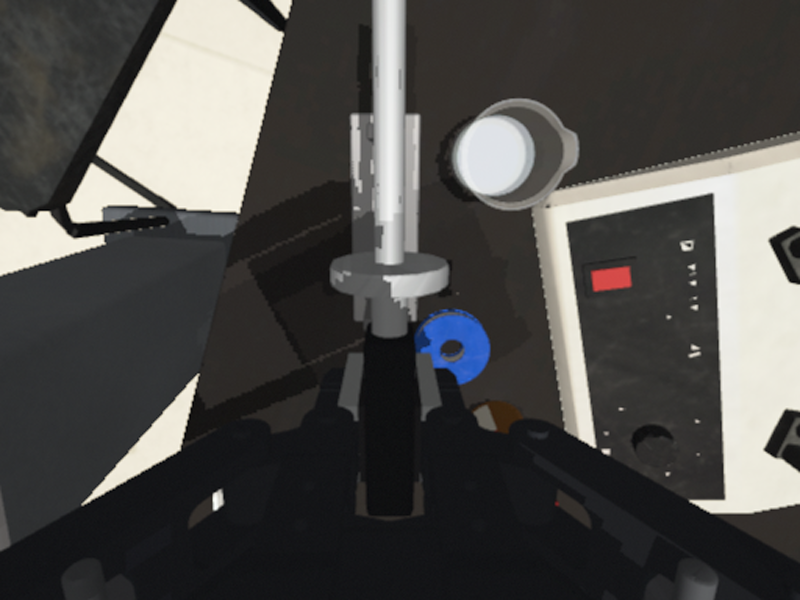

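View pics/f4_side.png

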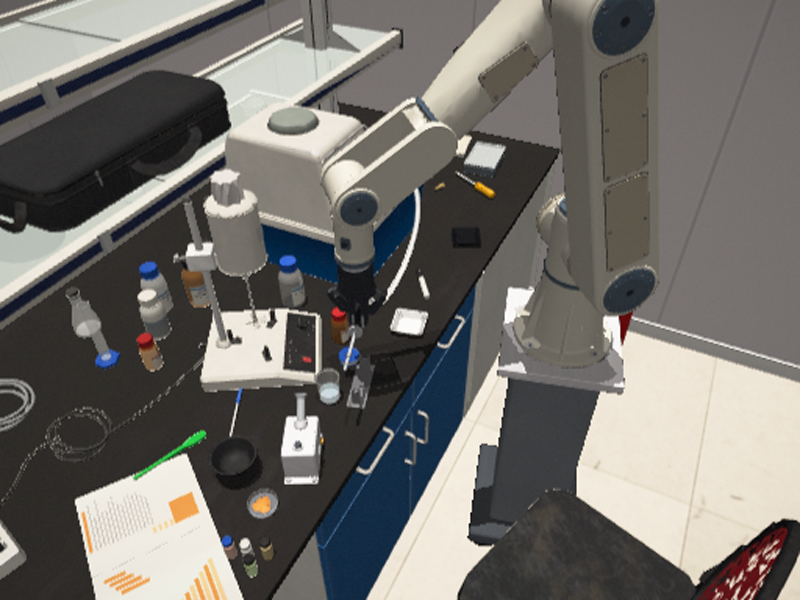

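```bash
python3 - <<'E'
from h import *; import pickle
d=pickle.load(open("f0.pkl","rb"));t=d["top"]["image"]; T=d["top"]
g=t[130:185,95:165].astype(int)
m=((g.min(2)>185)).astype(np.uint8)
m=cv2.morphologyEx(m,cv2.MORPH_OPEN,np.ones((3,3),np.uint8))
cs,_=cv2.findContours(m,cv2.RETR_EXTERNAL,cv2.CHAIN_APPROX_NONE)
c=max(cs,key=cv2.contourArea);r=cv2.minAreaRect(c);b=cv2.boxPoints(r)+[95,130];print(r,b)
W=np.array([onz(T,*p,85) for p in b]);print(np.round(W,1))
for i in range(4):
    v=W[(i+1)%4]-W[i];print(np.linalg.norm(v),np.arctan2(v[1],v[0]))
print(W.mean(0))
E
```

```text
((23.623531341552734, 27.305883407592773), (21.69304656982422, 31.454919815063477), 77.47119140625) [[100.91764736 150.1294136 ]
 [131.62353516 143.3058815 ]
 [136.32941437 164.48235321]
 [105.62352753 171.30588531]]
[[553.5 559.5  85. ]
 [573.2 466.5  85. ]
 [508.5 451.7  85. ]
 [488.9 544.3  85. ]]
95.00396408584479 -1.3619989038888887
66.3713063914084 -2.916701688416138
94.67277207129268 1.779151268418426
66.33558083302549 0.22989331710357838
[530.99623787 505.50872831  85.        ]
```

```bash
python3 - <<'E'
from h import *; import pickle
d=pickle.load(open("f0.pkl","rb"));t=d["top"];sd=d["side"]
c=lambda x,y:((x+.5)*.64-.5,(y+.5)*.64-.5)
print("head top",tri([t,sd],[c(283,42),c(226,180)]), "headbottom",tri([t,sd],[c(322,125),c(240,272)]))
s=pickle.load(open("f4.pkl","rb"))["s"]
M=np.array([545.6,437.2,130]);R=Rrpy([np.pi,np.pi/4,1.78]);i=R.as_matrix()[:,0]
for dist in (150,):
    o=M-i*dist; tcp=o-R.apply([45.5,0,156]); print(dist,"rodorigin",o,"tcp",tcp, delta(s["eef_pos"],s["tcp_rot"],tcp,R))
R0=Rrpy(s["tcp_rot"]);
for k in (.125,.25,.375,.5,.625,.75,.875,1):
    Rk=Rrpy([np.pi,np.pi/4*k,1.635+(1.78-1.635)*k]);p=s["eef_pos"]*(1-k)+tcp*k
    print(k,*delta(s["eef_pos"],s["tcp_rot"],p,Rk),"tip",np.round(p+Rk.apply([155.5,0,156])))
E
```

```text
head top (array([729.6529219 , 233.82556216, 501.16445288]), [np.float64(2.3860977584702505), np.float64(2.3860977584700582)]) headbottom (array([727.29548274, 223.08970736, 253.93690261]), [np.float64(18.611964416319807), np.float64(18.611964416319843)])
150 rodorigin [567.62789668 333.4465819  236.06601718] tcp [551.40067946 409.87826657 378.54803359] (array([15.13,  9.53, -3.4 ]), array([-0.0582, -0.7835, -0.137 ]))
0.125 [ 1.89  1.19 -0.43] [-0.0022 -0.0976 -0.0181] tip [465. 411. 178.]
0.25 [ 3.78  2.38 -0.85] [-0.0049 -0.1957 -0.036 ] tip [475. 413. 170.]
0.375 [ 5.67  3.57 -1.28] [-0.0093 -0.2939 -0.0538] tip [486. 414. 163.]
0.5 [ 7.57  4.76 -1.7 ] [-0.0155 -0.3919 -0.0713] tip [497. 414. 158.]
0.625 [ 9.46  5.96 -2.13] [-0.0236 -0.49   -0.0885] tip [510. 414. 155.]
0.75 [11.35  7.15 -2.55] [-0.0333 -0.5879 -0.1052] tip [523. 413. 154.]
0.875 [13.24  8.34 -2.98] [-0.0449 -0.6857 -0.1214] tip [537. 411. 155.]
1 [15.13  9.53 -3.4 ] [-0.0582 -0.7835 -0.137 ] tip [551. 410. 158.]
```

Request:
{"method": "step_arm", "body": {
  "deltas": [
    {"translation":[1.89,1.19,-0.43],"rot":[-0.002,-0.098,-0.018]},
    {"translation":[3.78,2.38,-0.85],"rot":[-0.005,-0.196,-0.036]},
    {"translation":[5.67,3.57,-1.28],"rot":[-0.009,-0.294,-0.054]},
    {"translation":[7.57,4.76,-1.7],"rot":[-0.0155,-0.392,-0.071]},
    {"translation":[9.46,5.96,-2.13],"rot":[-0.024,-0.49,-0.0885]},
    {"translation":[11.35,7.15,-2.55],"rot":[-0.033,-0.588,-0.105]},
    {"translation":[13.24,8.34,-2.98],"rot":[-0.045,-0.686,-0.121]},
    {"translation":[15.13,9.53,-3.4],"rot":[-0.0582,-0.7835,-0.137]}
  ]
}}

```text
clock: 5.05
eef_pos: [551.9, 410.8, 377.8]
tcp_rot: [-3.14, 0.789, 1.782]
contact_force: [-0.3, 0.7, -1.3]
opening: 0.149
```

Request:
{"method": "step_arm", "body": {
  "deltas": [
    {"translation":[0,0,0],"rot":[0,0,0]},
    {"translation":[0,0,0],"rot":[0,0,0]}
  ]
}}

```text
clock: 5.3
eef_pos: [551.4, 409.6, 378.3]
tcp_rot: [-3.141, 0.784, 1.78]
contact_force: [0.3, -1.0, -1.0]
opening: 0.149
```

```bash
python3 look.py f5 wrist side top
```

```text
5.45 [ 0.783  0.602  1.407 -0.636  1.617  0.706] [551.6 409.2 379.7] [3.1403 0.7841 1.7783] [ 0.   0.8 -0.4] [0.43 0.12 0.02] 0.143
```

View pics/f5_wrist.png

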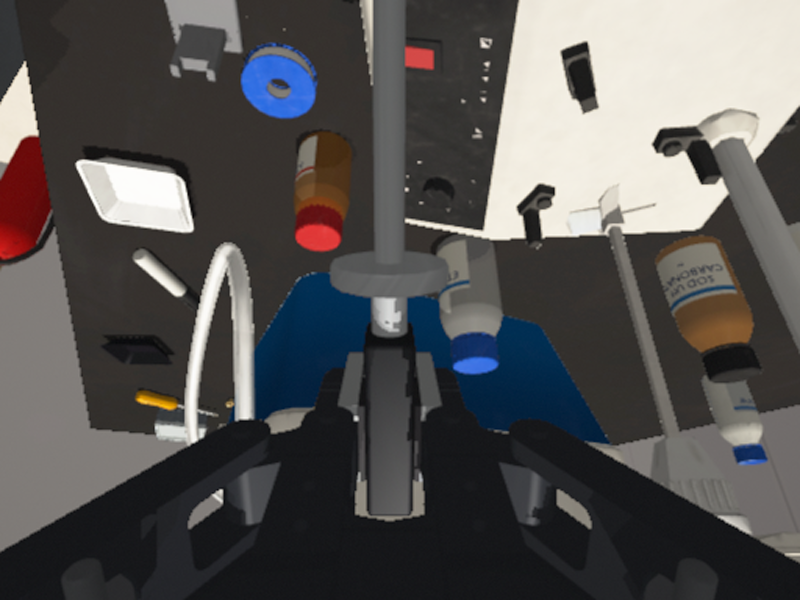

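View pics/f5_side.png

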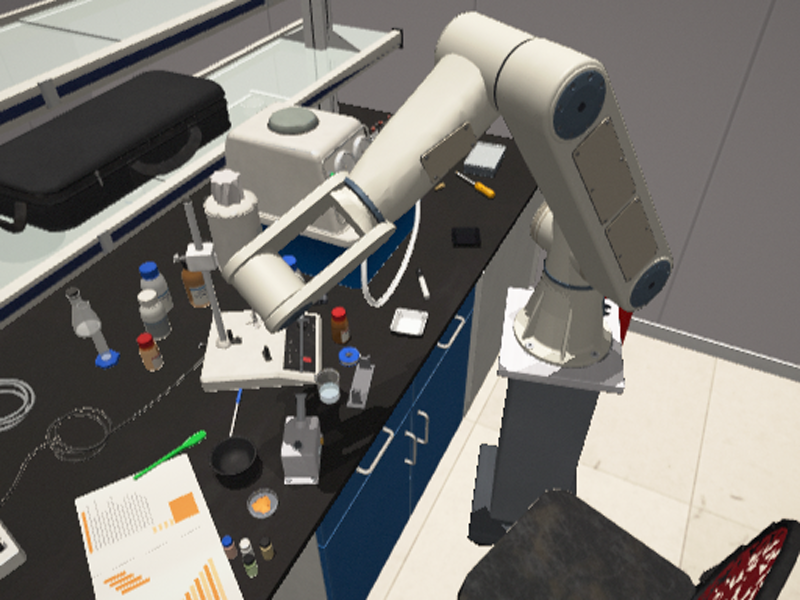

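View pics/f5_top.png

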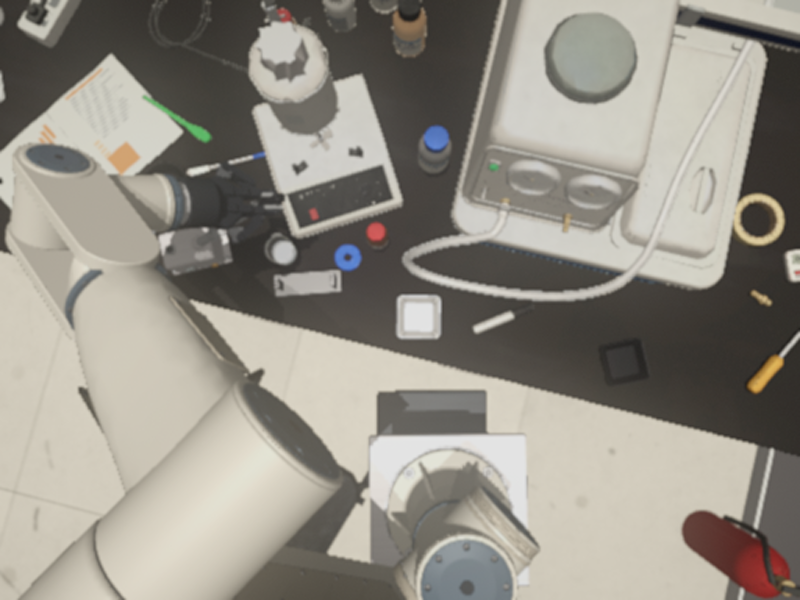

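```bash
python3 - <<'E'
from h import *; import pickle
d=pickle.load(open("f5.pkl","rb"));s=d["s"]
R=Rrpy(s["tcp_rot"])
for n in ["top","side"]:
    f=d[n];im=np.ascontiguousarray(f["image"][:,:,::-1])
    x0,y0,w,h=(90,100,110,80) if n=="top" else (150,200,110,90)
    S=7
    im=cv2.resize(im[y0:y0+h,x0:x0+w],None,fx=S,fy=S,interpolation=cv2.INTER_CUBIC)
    for k in (155.5,100,45.5,0):
        u,v=proj(f,s["eef_pos"]+R.apply([k,0,156]));print(n,k,u,v)
        cv2.circle(im,(int((u-x0+.5)*S),int((v-y0+.5)*S)),4,(0,0,255),1)
    u,v=proj(f,[545.6,437.2,130]);cv2.circle(im,(int((u-x0+.5)*S),int((v-y0+.5)*S)),4,(0,255,0),1)
    cv2.imwrite(f"pics/c5_{n}.png",im)
E
```

```text
top 155.5 143.28059344291995 145.89637197323336
top 100 153.12043064316526 140.37540125970153
top 45.5 163.49258131613982 134.55575821719233
top 0 172.74813153780644 129.3626213114141
side 155.5 192.33784836899827 239.41091055765295
side 100 192.430383608922 222.3469659421566
side 45.5 192.52073116704565 205.68644040358598
side 0 192.59576718396474 191.84943692328304
```

View pics/c5_top.png

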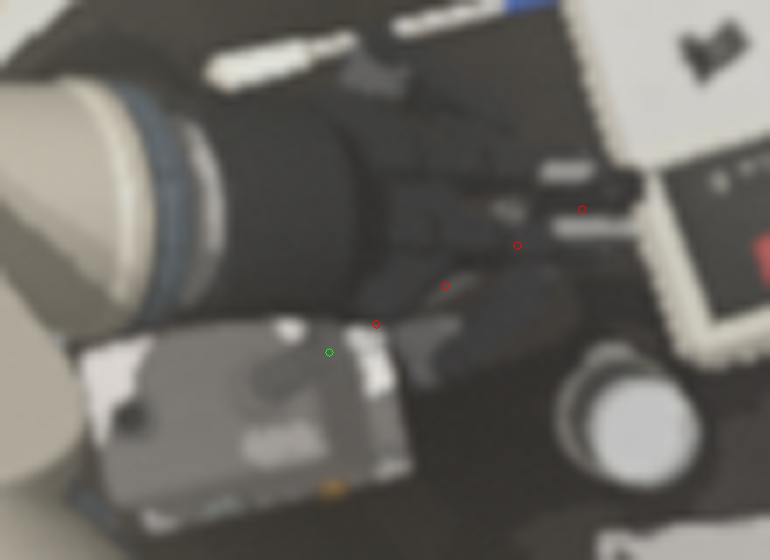

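View pics/c5_side.png

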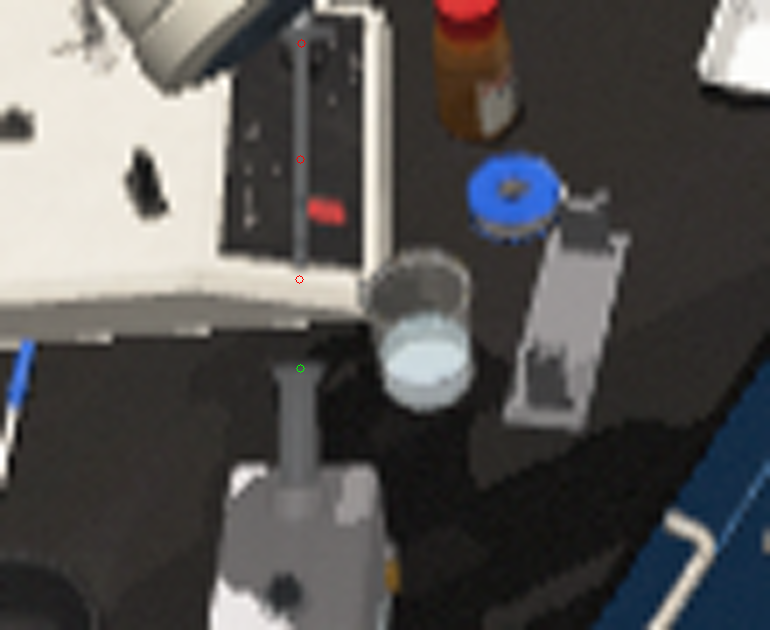

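Request:
{"method": "step_arm", "body": {
  "deltas": [
    {"translation":[1,0,0],"rot":[0,0,0]},
    {"translation":[2,0,0],"rot":[0,0,0]},
    {"translation":[3,0,0],"rot":[0,0,0]},
    {"translation":[3.8,0,0],"rot":[0,0,0]},
    {"translation":[4.4,0,0],"rot":[0,0,0]},
    {"translation":[5,0,0],"rot":[0,0,0]},
    {"translation":[5,0,0],"rot":[0,0,0]}
  ]
}}

```text
clock: 6.32
eef_pos: [544.3, 444.9, 343.9]
tcp_rot: [3.14, 0.785, 1.779]
contact_force: [-0.4, -0.1, -0.7]
opening: 0.147
```

```bash
python3 look.py f6 side wrist; python3 - <<'E'
import cv2
from h import *; import pickle
d=pickle.load(open("f6.pkl","rb"));s=d["s"];R=Rrpy(s["tcp_rot"])
M=np.array([545.6,437.2,130]);print("tip in tube frame(tool axes)",R.inv().apply(s["eef_pos"]+R.apply([155.5,0,156])-M), R.inv().apply(s["contact_force"]))
im=d["side"]["image"][200:290,150:260,::-1];cv2.imwrite("pics/c6.png",cv2.resize(im,None,fx=7,fy=6.6,interpolation=cv2.INTER_CUBIC))
E
```

```text
6.425 [ 0.822  0.666  1.375 -0.618  1.612  0.754] [544.5 444.7 344.5] [3.1395 0.785  1.7785] [ 0.9 -0.2 -1.4] [ 0.35  0.09 -0.02] 0.148
tip in tube frame(tool axes) [ 9.21404572  0.82140033 -1.02583038] [0.72888612 0.84965446 1.30595888]
```

View pics/c6.png

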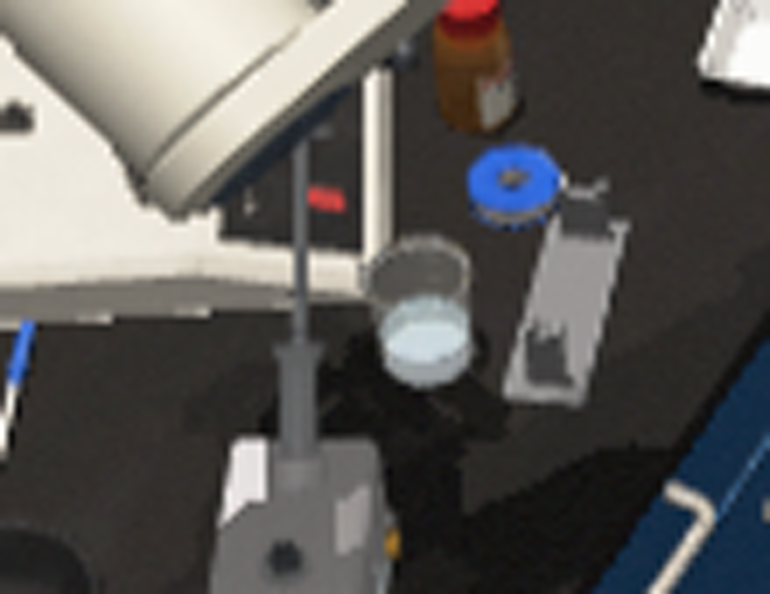

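View pics/f6_wrist.png

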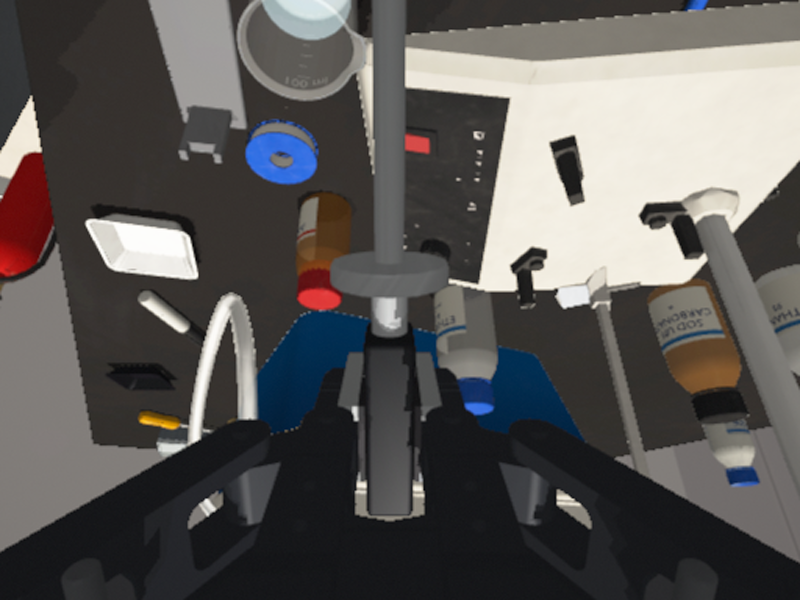

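Request:
{"method": "step_arm", "body": {
  "deltas": [
    {"translation":[0.5,0,0],"rot":[0,0,0]},
    {"translation":[1,0,0],"rot":[0,0,0]},
    {"translation":[1.5,0,0],"rot":[0,0,0]},
    {"translation":[1.5,0,0],"rot":[0,0,0]}
  ]
}}

```text
clock: 6.92
eef_pos: [542.1, 455.3, 333.2]
tcp_rot: [3.141, 0.785, 1.78]
contact_force: [0.4, -0.1, -2.7]
opening: 0.147
```

```bash
cat > fs.py <<'E'
from h import *
from rig import readout
M=np.array([545.6,437.2,130]);F=[]
s=readout.sense();R=Rrpy(s["tcp_rot"])
print(s["clock"],"tip",np.round(R.inv().apply(s["eef_pos"]+R.apply([155.5,0,156])-M),1),"F tool",np.round(R.inv().apply(s["contact_force"]),1),"T",np.round(R.inv().apply(s["wrist_torque"]),2),np.round(s["tcp_rot"],3),np.round(s["qpos"],2))
E
python3 fs.py
```

```text
6.925 tip [24.9  0.5 -0.7] F tool [1.8 0.3 2. ] T [ 0.04  0.4  -0.05] [3.141 0.785 1.78 ] [ 0.83  0.69  1.36 -0.61  1.61  0.77]
```

Request:
{"method": "step_arm", "body": {
  "deltas": [
    {"translation":[0.6,0,0],"rot":[0,0,0]},
    {"translation":[1.2,0,0],"rot":[0,0,0]},
    {"translation":[1.8,0,0],"rot":[0,0,0]},
    {"translation":[2.4,0,0],"rot":[0,0,0]},
    {"translation":[2.4,0,0],"rot":[0,0,0]}
  ]
}}

```text
clock: 7.55
eef_pos: [538.6, 472.0, 316.2]
tcp_rot: [3.141, 0.785, 1.78]
contact_force: [-1.0, 0.0, 0.0]
opening: 0.148
```

```bash
python3 fs.py; python3 look.py f7 wrist side; python3 - <<'E'
import cv2
from h import *; import pickle
d=pickle.load(open("f7.pkl","rb"))
im=d["side"]["image"][200:290,150:260,::-1];cv2.imwrite("pics/c7.png",cv2.resize(im,None,fx=7,fy=6.6,interpolation=cv2.INTER_CUBIC))
E
```

```text
7.55 tip [48.9  0.5 -0.7] F tool [ 0.2 -1.  -0.2] T [-0.    0.39  0.04] [3.141 0.785 1.78 ] [ 0.85  0.72  1.35 -0.6   1.61  0.79]
7.65 [ 0.851  0.718  1.346 -0.603  1.608  0.788] [538.8 471.7 316.7] [3.1398 0.7852 1.7789] [-0.1  0.3 -1.6] [ 0.37  0.07 -0.05] 0.145
```

View pics/c7.png

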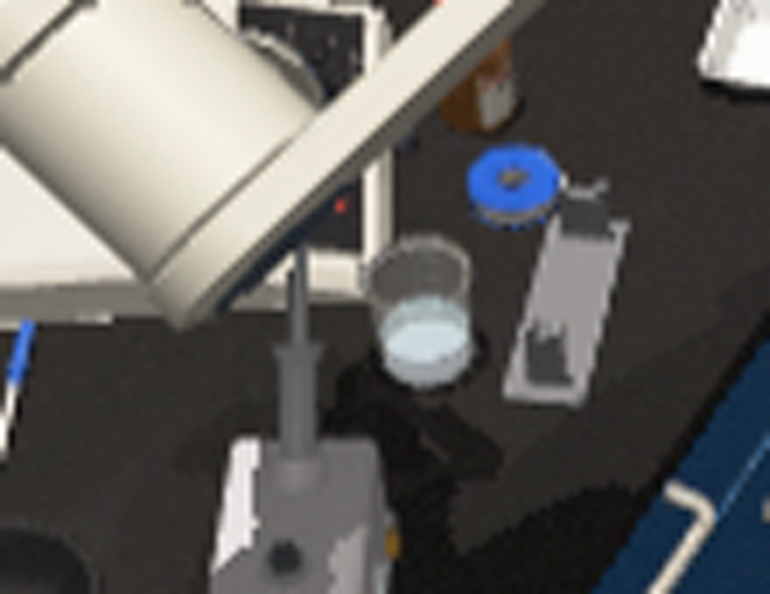

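View pics/f7_wrist.png

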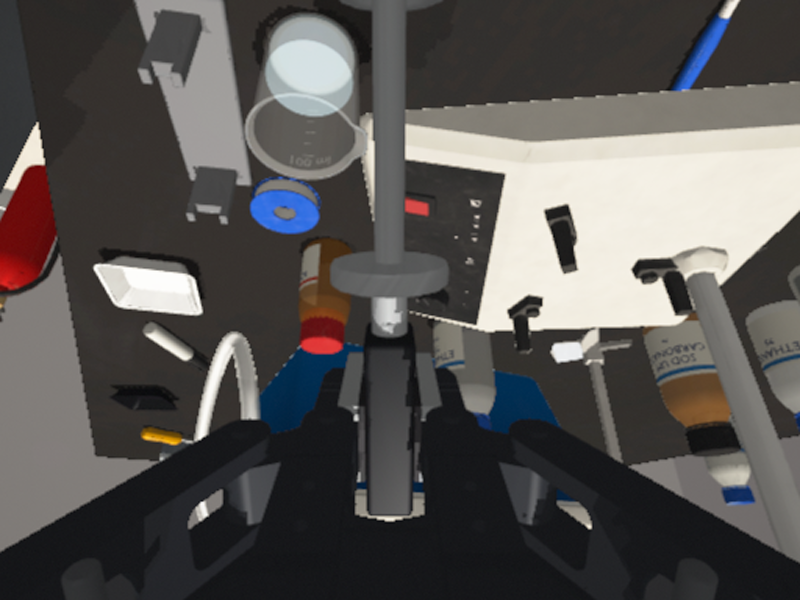

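Request:
{"method": "step_arm", "body": {
  "deltas": [
    {"translation":[0.8,0,0],"rot":[0,0,0]},
    {"translation":[1.6,0,0],"rot":[0,0,0]},
    {"translation":[2.4,0,0],"rot":[0,0,0]},
    {"translation":[3.2,0,0],"rot":[0,0,0]},
    {"translation":[4.0,0,0],"rot":[0,0,0]},
    {"translation":[4.6,0,0],"rot":[0,0,0]},
    {"translation":[5,0,0],"rot":[0,0,0]},
    {"translation":[5,0,0],"rot":[0,0,0]}
  ]
}}

```text
clock: 8.65
eef_pos: [531.4, 506.4, 281.2]
tcp_rot: [3.14, 0.785, 1.779]
contact_force: [-0.8, -0.3, -0.5]
opening: 0.151
```

```bash
python3 fs.py; python3 look.py f8 wrist
```

```text
8.65 tip [98.6  0.7 -0.9] F tool [ 0.3 -0.8  0.4] T [0.02 0.45 0.02] [3.14  0.785 1.779] [ 0.89  0.79  1.3  -0.58  1.61  0.83]
8.7 [ 0.887  0.786  1.3   -0.585  1.607  0.826] [531.5 506.3 281.4] [3.1397 0.7851 1.7788] [ 0.1 -0.  -2. ] [ 0.38  0.1  -0.02] 0.147
```

View pics/f8_wrist.png

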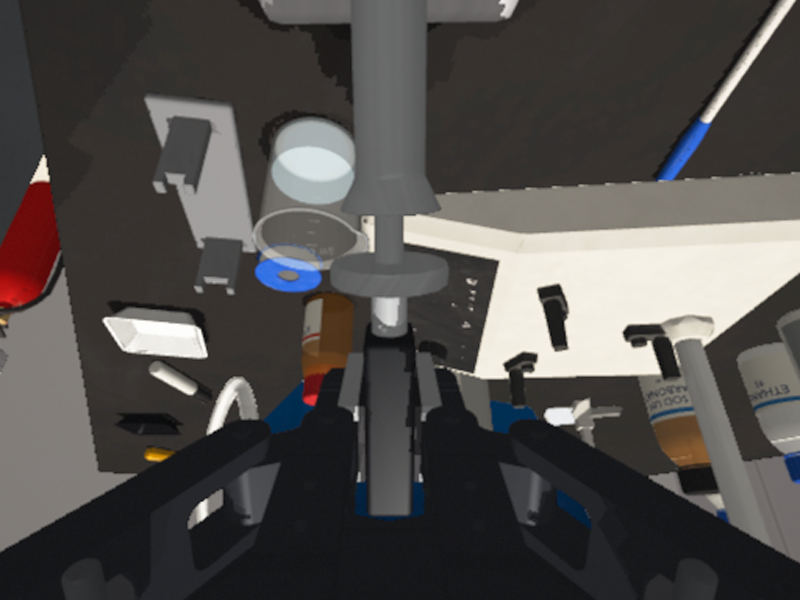

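Request:
{"method": "step_arm", "body": {
  "deltas": [
    {"translation":[0.3,0,0],"rot":[0,0,0]},
    {"translation":[0.6,0,0],"rot":[0,0,0]},
    {"translation":[0.8,0,0],"rot":[0,0,0]},
    {"translation":[1.0,0,0],"rot":[0,0,0]},
    {"translation":[1.1,0,0],"rot":[0,0,0]}
  ]
}}

```text
clock: 9.32
eef_pos: [529.8, 514.0, 273.5]
tcp_rot: [3.14, 0.785, 1.779]
contact_force: [-0.3, -0.4, -0.7]
opening: 0.149
```

```bash
python3 fs.py
```

```text
9.325 tip [109.5   0.7  -0.9] F tool [ 0.3 -0.4  0.8] T [0.02 0.34 0.  ] [3.14  0.785 1.779] [ 0.89  0.8   1.29 -0.58  1.61  0.83]
```

Request:
{"method": "step_arm", "body": {
  "deltas": [
    {"translation":[0.1,0,0],"rot":[0,0,0]},
    {"translation":[0.2,0,0],"rot":[0,0,0]},
    {"translation":[0.2,0,0],"rot":[0,0,0]}
  ]
}}

```text
clock: 9.7
eef_pos: [529.6, 515.3, 272.2]
tcp_rot: [3.14, 0.785, 1.779]
contact_force: [0.7, 0.3, -0.2]
opening: 0.151
```

```bash
python3 fs.py; python3 look.py f9 wrist
```

```text
9.7 tip [111.4   0.7  -1. ] F tool [0.2 0.7 0. ] T [-0.01  0.48 -0.  ] [3.14  0.785 1.779] [ 0.9   0.8   1.29 -0.58  1.61  0.83]
9.75 [ 0.895  0.804  1.287 -0.58   1.608  0.835] [529.6 515.3 272.2] [3.1397 0.785  1.7788] [ 0.1  0.2 -1. ] [0.4  0.09 0.  ] 0.149
```

View pics/f9_wrist.png

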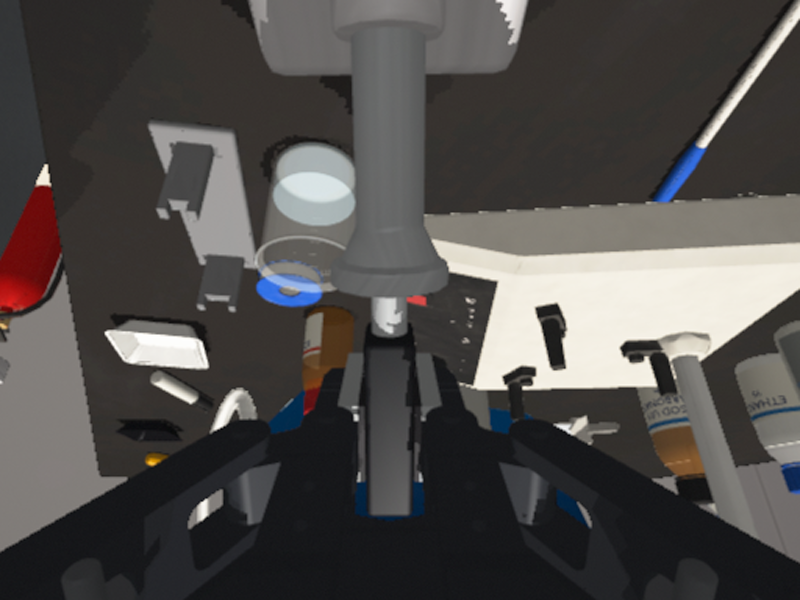

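Request:
{"method": "step_arm", "body": {
  "deltas": [
    {"translation":[0.1,0,0],"rot":[0,0,0]},
    {"translation":[0.15,0,0],"rot":[0,0,0]},
    {"translation":[0.15,0,0],"rot":[0,0,0]}
  ]
}}

```text
clock: 10.12
eef_pos: [529.6, 515.9, 271.7]
tcp_rot: [3.139, 0.786, 1.778]
contact_force: [0.7, -4.3, 5.6]
opening: 0.151
```

```bash
python3 fs.py
```

```text
10.125 tip [112.    0.9  -1. ] F tool [-7.1 -0.2 -0.9] T [ 0.1  -0.73 -0.08] [3.139 0.786 1.778] [ 0.9   0.81  1.29 -0.58  1.61  0.84]
```

Request:
{"method": "step_arm", "body": {
  "deltas": [
    {"translation":[0.07,0,0],"rot":[0,0,0]},
    {"translation":[0.1,0,0],"rot":[0,0,0]},
    {"translation":[0.1,0,0],"rot":[0,0,0]},
    {"translation":[0.1,0,0],"rot":[0,0,0]}
  ]
}}

```text
clock: 10.62
eef_pos: [529.6, 516.2, 271.5]
tcp_rot: [3.139, 0.788, 1.777]
contact_force: [0.0, -7.3, 9.1]
opening: 0.146
```

```bash
python3 fs.py; python3 look.py f10 wrist
```

```text
10.625 tip [112.    0.9  -1. ] F tool [-11.4  -1.5  -1.3] T [ 0.17 -1.42 -0.15] [3.139 0.788 1.777] [ 0.9   0.81  1.28 -0.58  1.61  0.84]
10.675 [ 0.896  0.806  1.284 -0.581  1.61   0.836] [529.6 516.1 271.5] [3.1393 0.7878 1.7774] [ 0.4 -6.6  8.5] [-1.43 -0.04 -0.02] 0.147
```

View pics/f10_wrist.png

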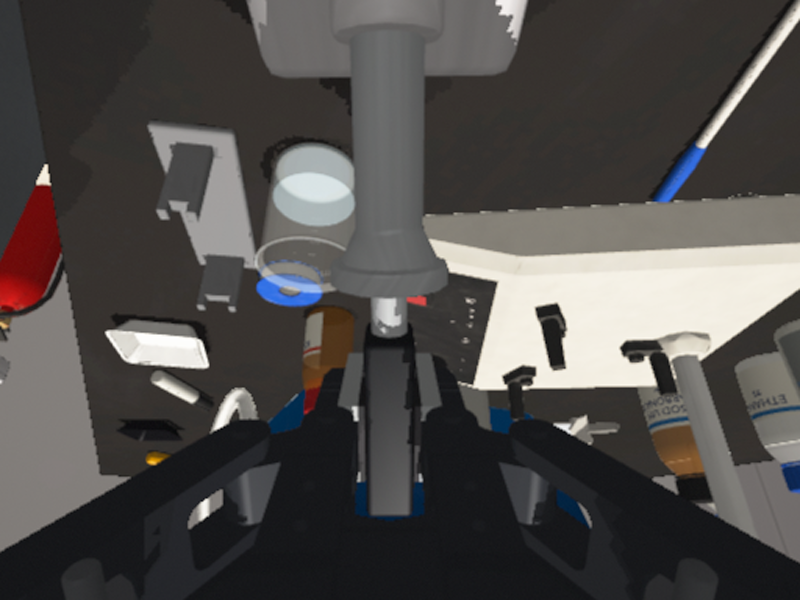

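Request:
{"method": "step_arm", "body": {
  "deltas": [
    {"translation":[-0.5,0,0],"rot":[0,0,0]},
    {"translation":[-1.5,0,0],"rot":[0,0,0]},
    {"translation":[-3,0,0],"rot":[0,0,0]},
    {"translation":[-4.8,0,0],"rot":[0,0,0]},
    {"translation":[-6.6,0,0],"rot":[0,0,0]},
    {"translation":[-8.4,0,0],"rot":[0,0,0]},
    {"translation":[-10.0,0,0],"rot":[0,0,0]},
    {"translation":[-10.0,0,0],"rot":[0,0,0]}
  ]
}}

```text
clock: 11.68
eef_pos: [544.3, 447.0, 342.6]
tcp_rot: [3.138, 0.784, 1.776]
contact_force: [0.7, -0.3, -1.5]
opening: 0.154
```

Request:
{"method": "step_arm", "body": {
  "deltas": [
    {"translation":[-1,0,0],"rot":[0,0,0]},
    {"translation":[-2.5,0,0],"rot":[0,0,0]},
    {"translation":[-4,0,0],"rot":[0,0,0]},
    {"translation":[-5,0,0],"rot":[0,0,0]},
    {"translation":[-5.5,0,0],"rot":[0,0,0]},
    {"translation":[-5.5,0,0],"rot":[0,0,0]}
  ]
}}

```text
clock: 12.42
eef_pos: [551.9, 409.5, 380.4]
tcp_rot: [3.139, 0.785, 1.778]
contact_force: [0.0, -0.7, -1.5]
opening: 0.149
```

```bash
python3 fs.py; python3 look.py f11 wrist side; python3 - <<'E'
import cv2
from h import *; import pickle
d=pickle.load(open("f11.pkl","rb"))
im=d["side"]["image"][200:290,150:260,::-1];cv2.imwrite("pics/c11.png",cv2.resize(im,None,fx=7,fy=6.6,interpolation=cv2.INTER_CUBIC))
E
```

```text
12.425 tip [-41.5   0.9  -1.1] F tool [ 0.6 -0.1  1.5] T [-0.03  0.38  0.03] [3.139 0.785 1.778] [ 0.78  0.6   1.41 -0.64  1.62  0.71]
12.525 [ 0.783  0.603  1.406 -0.637  1.618  0.706] [551.8 409.9 379.8] [3.1401 0.7849 1.7792] [ 0.2  0.  -1.5] [0.47 0.1  0.01] 0.144
```

View pics/c11.png

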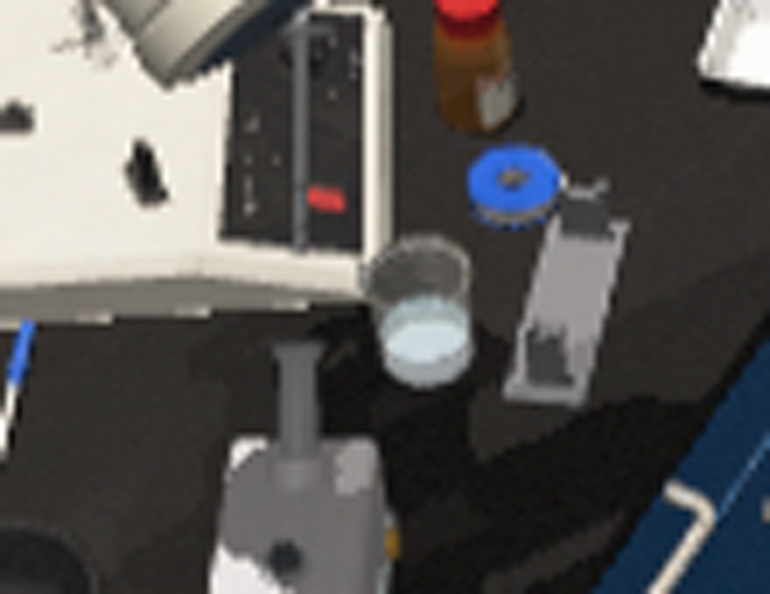

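View pics/f11_wrist.png

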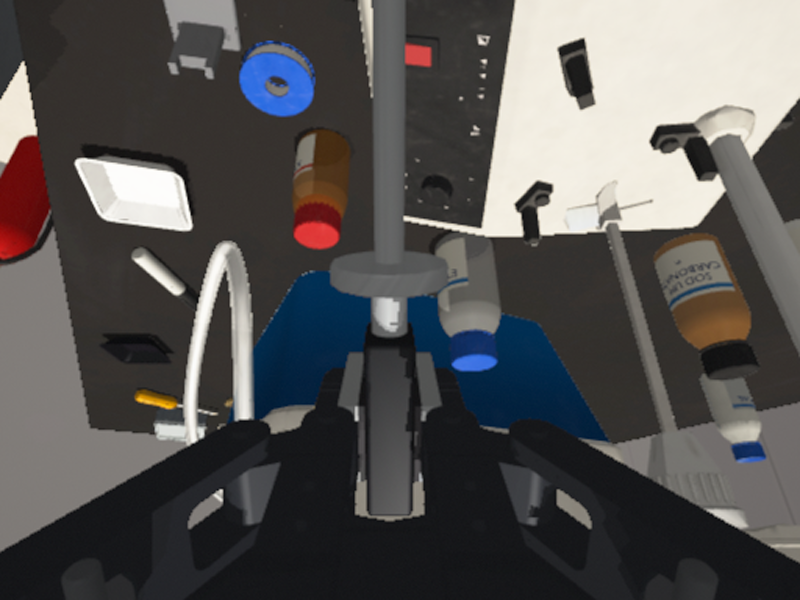

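```bash
python3 - <<'E'
from h import *; import pickle
d=pickle.load(open("f0.pkl","rb"));t=d["top"];g=t["image"].astype(int)
x0,y0=245,180;m=(g[y0:225,x0:295].min(2)>120).astype(np.uint8)
n,l,st,ce=cv2.connectedComponentsWithStats(m);i=1+st[1:,4].argmax();print(st[i],ce[i])
c,_=cv2.findContours((l==i).astype(np.uint8),cv2.RETR_EXTERNAL,cv2.CHAIN_APPROX_NONE);r=cv2.minAreaRect(c[0]);print(r)
print("rim",onz(t,r[0][0]+x0,r[0][1]+y0,17))
p0=np.array([551.7,409.8,379.3]);R0=Rrpy([np.pi,.785,1.78]);p1=np.array([440,230,420.])
for k in np.arange(1,9)/8:
    Rk=Rrpy([np.pi,.785*(1-k),1.78]);p=p0*(1-k)+p1*k
    print(k,*delta(p0,R0.as_euler('xyz'),p,Rk),"tip",np.round(p+Rk.apply([155.5,0,156])))
E
```

```text
[  8   8  30  29 811] [22.48458693 22.1676942 ]
((22.5, 22.0), (28.0, 29.0), 90.0)
rim [392.56988649  55.97038762  17.        ]
0.125 [-1.71 -1.83  0.99] [0.     0.0981 0.    ] tip [533. 408. 165.]
0.25 [-3.42 -3.67  1.98] [ 0.      0.1963 -0.    ] tip [515. 407. 173.]
0.375 [-5.13 -5.5   2.97] [0.     0.2944 0.    ] tip [497. 405. 184.]
0.5 [-6.84 -7.33  3.96] [ 0.      0.3925 -0.    ] tip [478. 402. 196.]
0.625 [-8.55 -9.16  4.95] [ 0.      0.4906 -0.    ] tip [460. 399. 210.]
0.75 [-10.26 -11.     5.93] [0.     0.5888 0.    ] tip [443. 394. 226.]
0.875 [-11.97 -12.83   6.92] [0.     0.6869 0.    ] tip [425. 389. 244.]
1.0 [-13.68 -14.66   7.91] [0.    0.785 0.   ] tip [408. 382. 264.]
```

Request:
{"method": "step_arm", "body": {
  "deltas": [
    {"translation":[-1.71,-1.83,0.99],"rot":[0,0.098,0]},
    {"translation":[-3.42,-3.67,1.98],"rot":[0,0.196,0]},
    {"translation":[-5.13,-5.5,2.97],"rot":[0,0.294,0]},
    {"translation":[-6.84,-7.33,3.96],"rot":[0,0.3925,0]},
    {"translation":[-8.55,-9.16,4.95],"rot":[0,0.4906,0]},
    {"translation":[-10.26,-11,5.93],"rot":[0,0.589,0]},
    {"translation":[-11.97,-12.83,6.92],"rot":[0,0.687,0]},
    {"translation":[-13.68,-14.66,7.91],"rot":[0,0.785,0]}
  ]
}}

```text
clock: 13.52
eef_pos: [439.5, 229.5, 420.6]
tcp_rot: [3.14, -0.003, 1.781]
contact_force: [0.4, -0.7, -0.6]
opening: 0.154
```

Request:
{"method": "step_arm", "body": {
  "deltas": [
    {"translation":[0,0,0],"rot":[0,0,0]},
    {"translation":[0,0,0],"rot":[0,0,-0.15]},
    {"translation":[0,0,0],"rot":[0,0,-0.32]},
    {"translation":[0,0,0],"rot":[0,0,-0.49]},
    {"translation":[0,0,0],"rot":[0,0,-0.66]},
    {"translation":[0,0,0],"rot":[0,0,-0.83]},
    {"translation":[0,0,0],"rot":[0,0,-1.0]},
    {"translation":[0,0,0],"rot":[0,0,-1.17]}
  ]
}}

```text
clock: 14.52
eef_pos: [440.6, 230.9, 420.1]
tcp_rot: [-3.14, 0.002, 2.956]
contact_force: [1.3, 0.1, -1.2]
opening: 0.147
```

Request:
{"method": "step_arm", "body": {
  "deltas": [
    {"translation":[0,0,0],"rot":[0,0,-0.17]},
    {"translation":[0,0,0],"rot":[0,0,-0.34]},
    {"translation":[0,0,0],"rot":[0,0,-0.51]},
    {"translation":[0,0,0],"rot":[0,0,-0.68]},
    {"translation":[0,0,0],"rot":[0,0,-0.85]},
    {"translation":[0,0,0],"rot":[0,0,-1.02]},
    {"translation":[0,0,0],"rot":[0,0,-1.19]},
    {"translation":[0,0,0],"rot":[0,0,-1.36]}
  ]
}}

```text
clock: 15.52
eef_pos: [440.6, 230.9, 420.2]
tcp_rot: [-3.14, -0.001, -1.967]
contact_force: [-0.2, 0.3, -1.6]
opening: 0.153
```

```bash
python3 look.py f12 wrist top; python3 - <<'E'
from h import *; import pickle
s=pickle.load(open("f12.pkl","rb"))["s"]
R=Rrpy([np.pi,0,4.4]);tip=np.array([392.6,55,110])
print(tip-R.apply([155.5,0,156]),delta(s["eef_pos"],s["tcp_rot"],tip-R.apply([155.5,0,156]),R))
E
```

```text
15.625 [ 4.800e-01  1.370e-01  1.883e+00 -2.000e-03  1.121e+00 -2.261e+00] [440.6 230.8 420.2] [-3.1398e+00 -9.0000e-04 -1.9704e+00] [ 0.3  0.4 -0.6] [-0.01 -0.06  0.06] 0.147
[440.39026128 202.97412249 266.        ] (array([ 2.56, -1.04, 15.42]), array([-0.0017, -0.0009, -0.0873]))
```

View pics/f12_wrist.png

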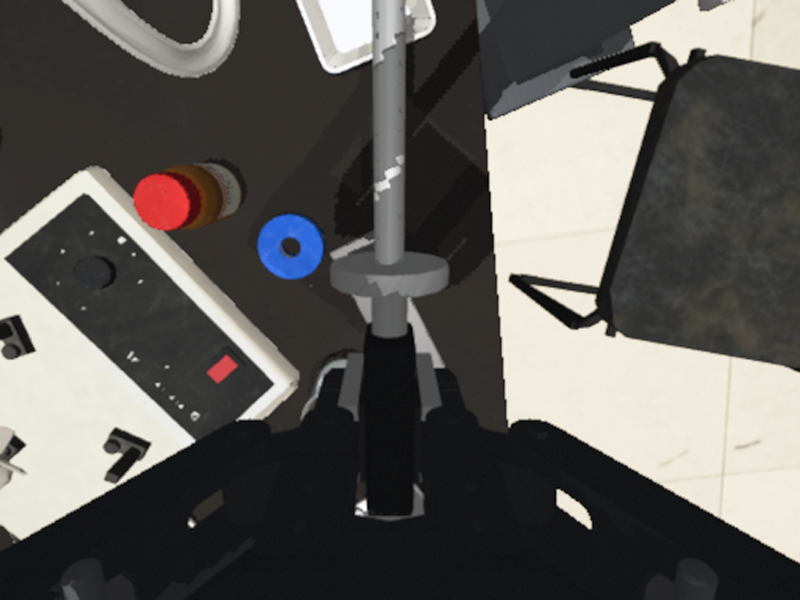

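View pics/f12_top.png

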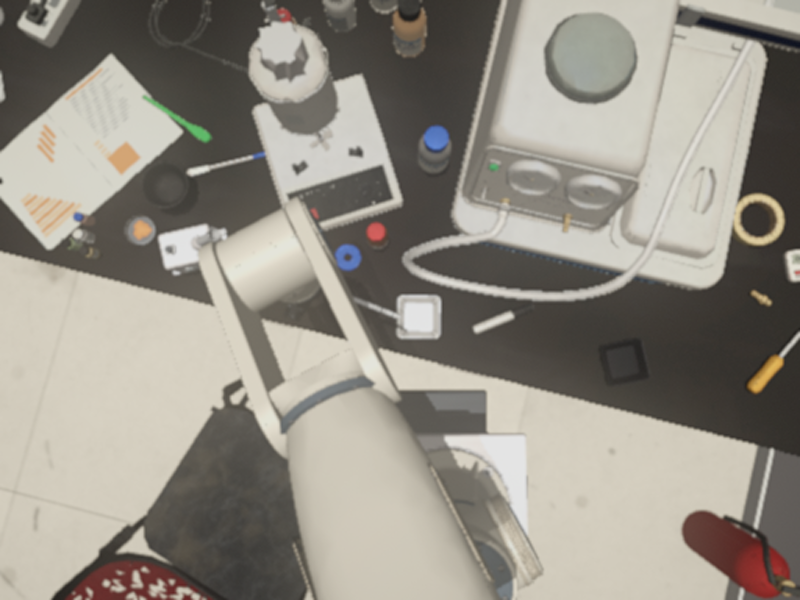

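Candidates for the boat (in the 800 px top view): a white tray at (418,316) by the front edge, in front of the robot, and a black one at (624,362). The other white one, far back left, is not near here. The one at (418,316) fits. It is also at (712,291) in the enlarged crop `tc.png`.

Request:
{"method": "step_arm", "body": {
  "deltas": [
    {"translation":[0.4,-0.2,2.2],"rot":[0,0,-0.015]},
    {"translation":[0.8,-0.3,5],"rot":[0,0,-0.03]},
    {"translation":[1.3,-0.5,8],"rot":[0,0,-0.045]},
    {"translation":[1.8,-0.7,11],"rot":[0,0,-0.06]},
    {"translation":[2.3,-0.9,13.5],"rot":[0,0,-0.075]},
    {"translation":[2.56,-1.04,15],"rot":[0,0,-0.087]},
    {"translation":[2.56,-1.04,15.4],"rot":[0,0,-0.087]},
    {"translation":[2.56,-1.04,15.4],"rot":[0,0,-0.087]}
  ]
}}

```text
clock: 16.62
eef_pos: [440.2, 202.7, 266.9]
tcp_rot: [-3.14, 0.001, -1.887]
contact_force: [0.3, 1.0, -0.3]
opening: 0.151
```

```bash
python3 look.py f13 wrist top side; python3 - <<'E'
from h import *; import pickle
d=pickle.load(open("f13.pkl","rb"));s=d["s"];R=Rrpy(s["tcp_rot"]);tip=s["eef_pos"]+R.apply([155.5,0,156]);print("tip",tip)
ims=[]
for n,(x0,y0) in (("top",(215,160)),("side",(210,170))):
    print(n,np.array(proj(d[n],tip))-[x0,y0]);ims.append(cv2.resize(np.ascontiguousarray(d[n]["image"][y0:y0+80,x0:x0+80,::-1]),(400,400),interpolation=cv2.INTER_CUBIC))
cv2.imwrite("pics/c13.png",np.hstack(ims))
E
```

```text
16.775 [ 0.428  0.326  2.045 -0.     0.767 -2.397] [440.2 202.7 267.4] [-3.1393e+00  1.7000e-03 -1.8864e+00] [-0.6 -0.2 -0.9] [ 0.01  0.04 -0.02] 0.149
tip [392.38251497  54.98465432 111.10669884]
top [53.47257191 41.16632975]
side [51.22264341 17.96839289]
```

View pics/c13.png

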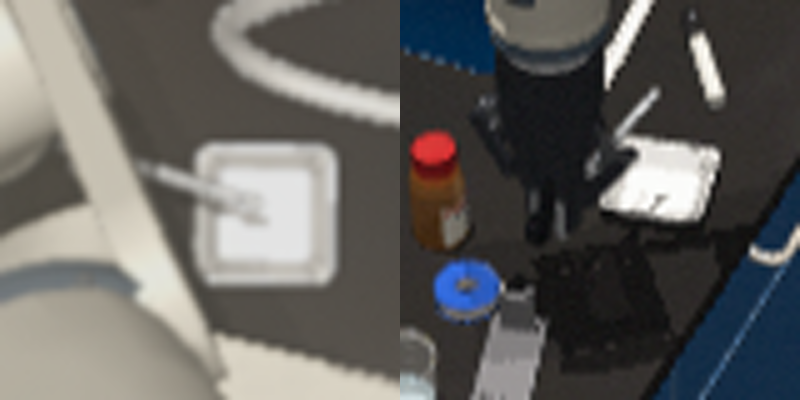

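View pics/f13_wrist.png

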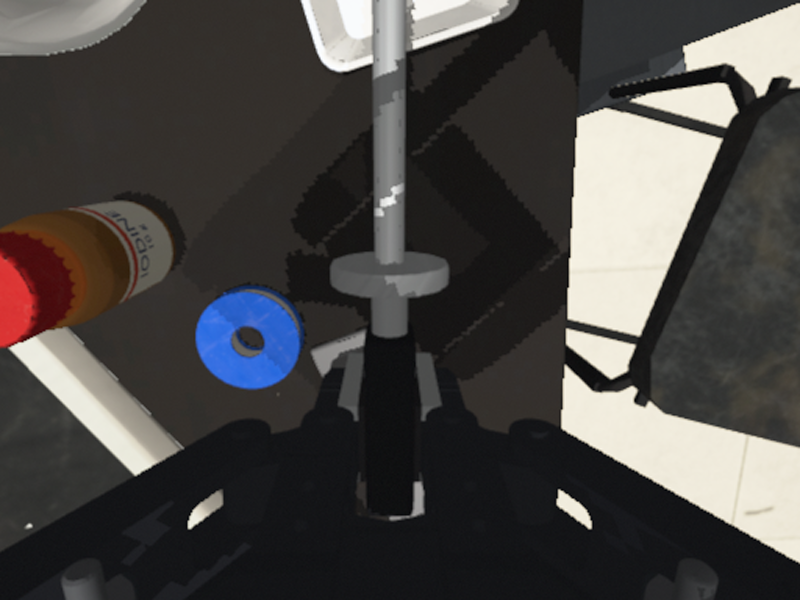

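View pics/f13_side.png

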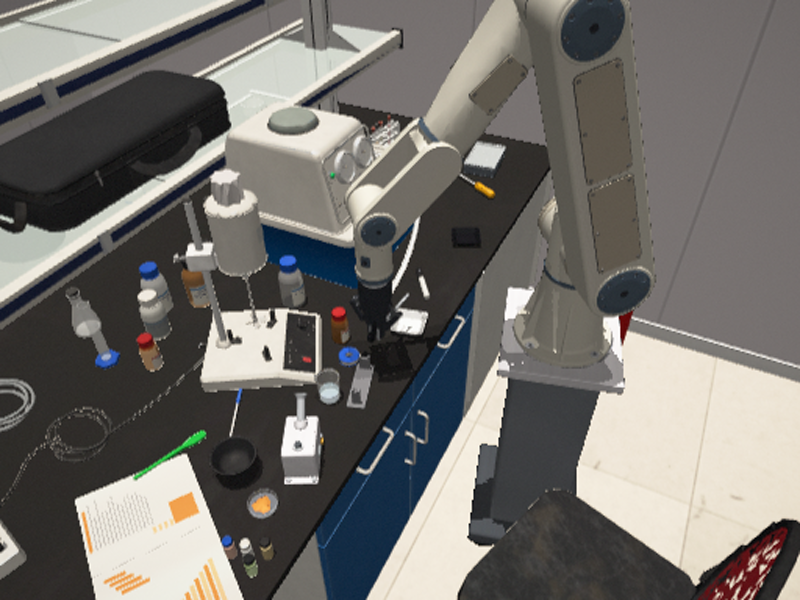

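Request:
{"method": "step_arm", "body": {
  "deltas": [
    {"translation":[0,0,0],"rot":[0,0,0]},
    {"translation":[0,0,0],"rot":[0,0,0]},
    {"translation":[0,0,0],"rot":[0,0,0]},
    {"translation":[0,0,0],"rot":[0,0,0]}
  ]
}}

```text
clock: 17.27
eef_pos: [439.8, 202.3, 266.6]
tcp_rot: [-3.14, 0.001, -1.886]
contact_force: [0.7, -0.3, -0.5]
opening: 0.147
```

```bash
python3 - <<'E'
from h import *
from rig import readout, ticket
s=readout.sense();R=Rrpy(s["tcp_rot"]);print(s["clock"],"tip",s["eef_pos"]+R.apply([155.5,0,156]),s["tcp_rot"],np.abs(s["qvel"]).max())
print(ticket.sign_off())
E
```

```text
17.275 tip [391.81630221  54.54727263 110.49052647] [-3.14040569e+00  6.75735258e-04 -1.88615825e+00] 0.0015146296698960308
the job is handed in; nothing more can be done
None
```

The job is handed in at 17.3 s of the 48 s allowed; sign-off gives no verdict.

- **Rod work:** I took the gauge rod from its rest by the handle and pushed it down the guide tube. At the end the collar stopped on the rim: the wrist picture showed contact, about 11 N built up and there was no more travel. I then drew the rod right out along the tube; the side picture showed the tip clear of the mouth.
- **Final pose:** The rod is still in the gripper, level to about 0.1 degree and still. The computed tip is at about (392, 55, 110) mm, within 1 mm of the measured boat centre (392.6, 55) and 11 cm above the bench. The top and side pictures agreed with that tip position to about 1 pixel, roughly 3 to 4 mm.
- **Other checks:** The boat shifted by under 1 pixel between the first and last top views, and the beaker, bottle, tape and pen look where they were. Forces in hand at the end are near zero. No check failed or disagreed.

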